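# Show the green tape roll to the bench inspection camera

### The arm

A 7-joint arm with a two-finger parallel gripper is mounted at the origin on the work surface. World frame = base frame: x ahead of the robot, y to its left, z up, the work surface at z = 0. Lengths are in m, angles in rad, forces in N, time in s.
With the tool pointing down it reaches from about 0.425 to 0.975 m from the base axis. Payload 16.7 kg.
Tool frame: the origin (TCP) lies midway between the tips of the shut fingers; the grasp point (between the pads) lies 19 mm behind it; z points along the fingers, y is the line along which they close (so a half turn about z gives the same grasp; the last joint's range is limited). The gripper opens to 85 mm and grips with 20 to 120 N. Pads are 22 mm wide; open, the fingers measure 114 mm over their backs; the gripper's body (76 mm by 85 mm) begins 54 mm behind the grasp point. The pads swing forward as they close: fully open they stand 13 mm farther back than shut.
Start: joints at [1.095, 0.426, 0.074, 1.606, -0.034, 1.111, -0.067], TCP at [0.217, -0.639, 0.231] pointing down, gripper open.
Joint ranges: [-2.85, 2.85], [-0.5, 2.14], [-1.23, 1.37], [0.21, 2.46], [-1.02, 4.16], [0.16, 2.05], [-2.73, 2.73]. Speed limits (rad/s): [1.89, 1.89, 2.39, 2.39, 3.01, 3.01, 3.01].

### API

Orientations are given as a 3x3 rotation matrix whose columns are the frame's x, y, z axes.
In Python, from plant import telemetry, optics, workorder gives the robot as it stands. The module is installed in compiled form; this text tells all that it offers.
- The arm moves only by the shell command python3 -m inch 'ROWS' [FORCE]. ROWS is JSON, a list that holds one entry, the list of rows, each a list of 7 numbers: the shift along the world's x, y, z as a fraction of full scale, then the turn, a rotation vector about the world's x, y, z as a fraction of full scale, then the gripper command: -1 is fully open, 1 is shut, values between are in proportion. A call has 1 to 8 rows; each row is the pose to reach, as a shift and turn from the pose commanded when the call began; what a row does not reach only later rows make up. Full scale, the value 1, is 300 mm for a shift and 60 degrees for a turn. A row lasts 1/10 s, in which the tool goes at most 50 mm and 8.59 degrees, less where a joint would pass 70% of its speed; a pose out of reach is approached as far as the arm can. A call with a number of a shift or a turn outside -1 to 1 is refused whole. A call with a gripper value outside its range is refused whole. The fingers move at their own pace and stop on an object; FORCE is the grip in N (left out, the last holds). Time passes only in rows, so rows that repeat a pose let the fingers close. It gives the time, the measured TCP pose, the force, the opening and the grip force at its end, in the units of the state.
- telemetry.observe(): the state, without advancing time (a new reading comes with each control period).
- optics.snapshot(name): name is "scene" or "top" or "wrist"; returns the picture (384x512x3 uint8, red, green, blue); there is no depth.
- optics.calibration(name): a dict with "mtx" (3x3 intrinsics, pixels), "xyz" and "attitude" of the camera in the world. Camera axes: x right, y up, looking along -z (the intrinsics and any distortion apply to the point x, -y, -z); pixel columns grow to the right and rows downward; lengths in m; the calibration is good to about 2 mm. A picture is of the moment at which its call begins: read the wrist's pose just before it. calibration takes no time and is no camera call; for the wrist camera it gives the pose at the moment of the call.
- workorder.sign_off(): hands the job in; it is judged then, once.
The state is a dict: "time_s": time; "q": joint angles; "qvel": joint speeds; "tau": joint torques, N m; "eef_pos": TCP position; "orientation": TCP orientation; "contact_force": force on the tool from outside, world axes, zero at the start; "wrist_torque": the same for the moment, N m; "opening": finger opening in m; "grasp_force": force on a finger pad.
Only numpy, scipy, OpenCV 4.12 (cv2) and the standard library are available. Lean on these libraries where they do the work, as an engineer would, in place of code of your own. Each camera call takes 0.05 s, during which the arm holds its last target. There are 200 camera calls.

### The job

Slide the green roll of labelling tape up off its spindle and hold it in the air in front of the inspection camera: centred on the line along which the lens looks, about 12 cm out from the lens, with the roll's flat side square to the lens. Finish while still gripping it there, motionless in mid-air, so that the picture can be taken; do not let go. Do not touch the camera, leave the blue roll on its spindle, and do not disturb the tape stand or the other things on the bench.

Things in the scene. Friction and masses are not known exactly. Their poses are not given: they have to be found in the camera images.
- green_roll: the roll of green labelling tape, a rigid ring with a cardboard core: outside diameter 60 mm, hole diameter 26 mm, height 25 mm, about 80 g (varies); it lies flat over one of the two spindles of the stand. Origin: centre of its underside; z along the ring's axis, up at the start.
- green_roll_center (a point): centre of the green roll: on its axis, half way up its 25 mm height. Axes as the green roll.
- blue_roll: an equal roll in blue on the other spindle; stays there. Origin: centre of its underside, z up.
- stand: grey steel tape stand, loose, 1.8 kg: base 90 (x) x 210 (y) x 16 mm, two upright spindles at y = -55 and +55 mm. Each has a collar, 36 mm wide, up to z = 34 mm, on which the roll lies (its top at 59 mm), then a pin, 20 mm wide, through the roll up to z = 80 mm. Which roll is on which spindle varies. Origin: centre of the base's underside, on the bench.
- camera: base of the inspection camera, fixed to the bench: grey plate 160 (x) x 110 (y) x 12 mm with two upright brackets 82 mm high. Origin: centre of the plate's underside; the lens looks up and towards its -x side.
- lens: white camera head on that base, 58 mm in diameter and 78 mm long, with a white ring light 84 mm in diameter around the dark blue glass. Origin: centre of the front glass, 110 mm above the bench and 35 mm to the +x side of the camera base's origin. z: the direction in which the lens looks, out of the glass; it leans 30 degrees from the vertical, towards the camera base's -x side. y is level.
- tube: bystander, loose: capped tube (blue cap) in a yellow conical foot, 72 mm in diameter, 106 mm high. Origin: centre of the underside.
- rack: bystander, loose: orange well rack, 85 x 125 x 28 mm. Origin: centre of the underside.
- jar: bystander, loose: amber jar with white lid, 62 mm in diameter, 90 mm high. Origin: centre of the underside.
Things that resemble listed ones, but are neither listed nor needed, are in the scene too. What is shaped like the green_roll but pink or yellow is not meant.

How it is judged:
By the outcome, as a careful person would: the job done as asked, in the order asked, and still so for the second after the job is handed in, while the arm keeps its last pose, push and grip.
It also fails if it takes over 38 s, if anything falls off the work surface, if the arm or the gripper's body presses on something with over 40 N, if the wrist force passes 120 N, or if a joint passes its speed limit or range.

## Working session

There is one attempt and no reset: what is moved stays moved. The work goes in short steps, Python scripts to look and compute and a shell command to move; the robot and the scene stay as the last step left them, time stands still between calls to the robot, and variables do not carry over. Pictures are saved under pics/ and viewed, at most 10 in all, crops included, and the job is handed in when it is done.

```bash
mkdir -p pics
python3 - <<'E'
from plant import telemetry, optics
import cv2,numpy as np
s=telemetry.observe()
print(s['time_s'],s['eef_pos'],np.round(s['orientation'],3),s['opening'])
for n in ['scene','top']:
    im=optics.snapshot(n); cv2.imwrite(f'pics/{n}0.png',im[:,:,::-1]); cv2.imwrite(f'pics/{n}0b.png',cv2.resize(im[:,:,::-1],(768,576),interpolation=cv2.INTER_CUBIC))
    c=optics.calibration(n); print(n,{k:np.round(v,4).tolist() if not isinstance(v,str) else v for k,v in c.items()})
E
```

```text
0.0 [ 0.21654073 -0.6389122   0.23062618] [[ 0.947  0.321 -0.   ]
 [ 0.321 -0.947  0.001]
 [-0.    -0.001 -1.   ]] 0.08564205655383082
scene {'mtx': [[439.9836, 0.0, 259.7746], [0.0, 439.9836, 193.4294], [0.0, 0.0, 1.0]], 'xyz': [1.392, 0.4813, 1.2748], 'attitude': [[-0.4725, -0.7102, 0.5218], [0.8812, -0.3707, 0.2933], [-0.0149, 0.5985, 0.801]]}
top {'mtx': [[416.133, 0.0, 257.229], [0.0, 416.133, 188.3139], [0.0, 0.0, 1.0]], 'xyz': [0.443, 0.0119, 1.3606], 'attitude': [[-0.0208, 0.9925, -0.1202], [-0.9998, -0.0213, -0.003], [-0.0055, 0.1201, 0.9927]]}
```

View pics/scene0b.png

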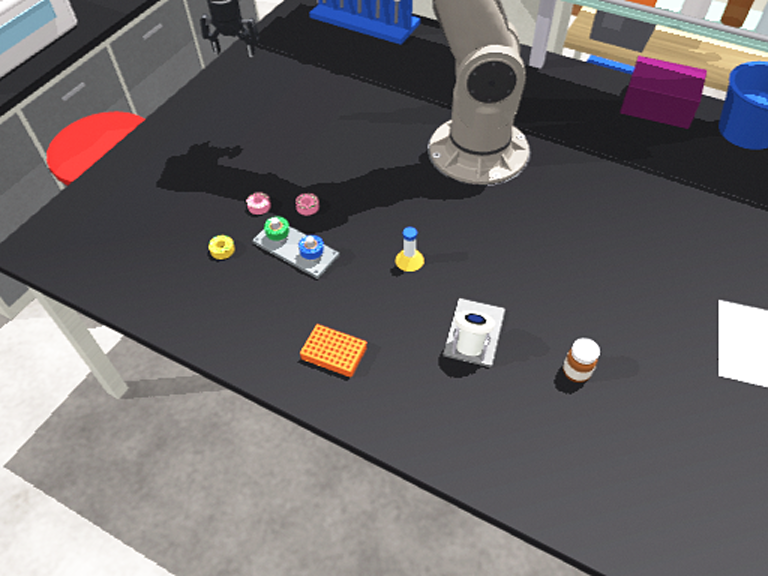

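View pics/top0b.png

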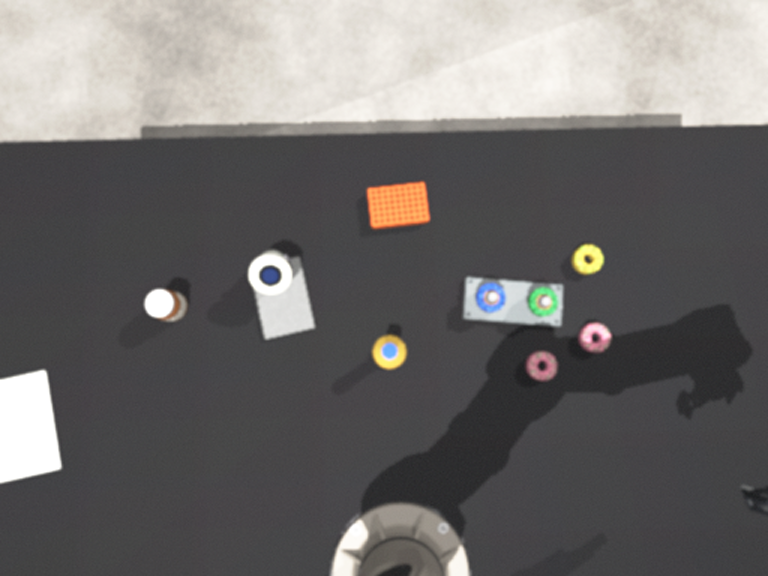

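The scene view shows the stand with green roll at (277,229), blue at (311,246), and the lens at (474,320). The top view has green at (543,301), blue at (490,297), lens glass at (270,275) and the camera plate around (285,310). Roll-shaped candidates in the top view are green (543,301), yellow (588,259), and pink (595,337) and (542,366). Only the green one is green and on a spindle, so I'll confirm it in an enlarged crop.

```bash
cat > h.py <<'E'
import numpy as np
from plant import telemetry, optics
def pix2w(name,u,v,z,cal=None):
    c=cal or optics.calibration(name); K=np.array(c['mtx']);R=np.array(c['attitude']);p=np.array(c['xyz'])
    d=np.linalg.inv(K)@[u,v,1]; d=R@[d[0],-d[1],-d[2]]
    return p+d*(z-p[2])/d[2]
def w2pix(name,P,cal=None):
    c=cal or optics.calibration(name); K=np.array(c['mtx']);R=np.array(c['attitude']);p=np.array(c['xyz'])
    d=R.T@(np.array(P)-p); d=K@[d[0],-d[1],-d[2]]; return d[:2]/d[2]
E
python3 - <<'E'
import cv2,numpy as np
im=cv2.imread('pics/top0.png')
a=im[176:226,302:382]; b=im[160:230,155:219]
a=cv2.resize(a,None,fx=5,fy=5,interpolation=cv2.INTER_CUBIC)
b=cv2.resize(b,None,fx=5,fy=5,interpolation=cv2.INTER_CUBIC)
o=np.zeros((350,720,3),np.uint8);o[:250,:400]=a;o[:350,400:]=b
cv2.imwrite('pics/crop1.png',o)
from h import *
f=lambda u,v,z:np.round(pix2w('top',u/1.5,v/1.5,z),3)
print('green',f(543,301,.059),'blue',f(490,297,.059),'lens',f(270,275,.11))
E
```

```text
green [ 0.555 -0.312  0.059] blue [ 0.565 -0.202  0.059] lens [0.615 0.25  0.11 ]
```

View pics/crop1.png

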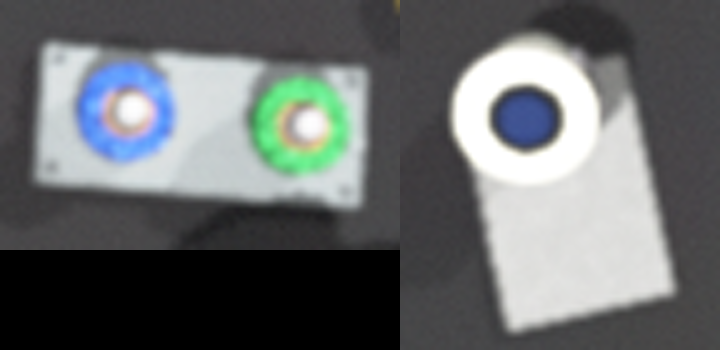

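The crop confirms the green roll on the right-hand spindle, ring centre at crop (300,125). The blue roll is at (126,110), the lens glass at (526,118), and the plate's near edge runs (508,332)-(676,294).

Run:
```python
from h import *
A=lambda x,y,z:pix2w('top',302+x/5-.4,176+y/5-.4,z)
B=lambda x,y,z:pix2w('top',155+(x-400)/5-.4,160+y/5-.4,z)
g=A(300,125,.059);b=A(126,110,.059);print('g',g,'b',b,np.linalg.norm(g-b))
print('pins',A(309,121,.08),A(131,108,.08))
cs=[A(*p,.016) for p in[(42,42),(369,67),(360,209),(34,185)]];print('stand c',np.mean(cs,0),[np.linalg.norm(cs[i]-cs[i-1]).round(3) for i in range(4)])
L=B(526,118,.11);c1=B(508,332,.012);c2=B(676,294,.012);c3=B(626,50,.012)
print('lens',L,'edge',np.linalg.norm(c1-c2),np.linalg.norm(c3-c2))
y=(c1-c2)/np.linalg.norm(c1-c2);x=np.array([y[1],-y[0],0]);print('xcam',x,np.degrees(np.arctan2(x[1],x[0])))
m=(c1+c2)/2+x*.115;print('lens from plate',m)
sy=b-g;print('stand y ang',np.degrees(np.arctan2(sy[1],sy[0])), np.degrees(np.arctan2(*(cs[0]-cs[1])[[1,0]])),np.degrees(np.arctan2(*(cs[3]-cs[2])[[1,0]])))
# scene check
for P in (g,b,L): print(w2pix('scene',P)*1.5)
```

```text
g [ 0.55479258 -0.31059376  0.059     ] b [ 0.56655945 -0.20199699  0.059     ] 0.10923240808438767
pins [ 0.55534572 -0.31106219  0.08      ] [ 0.56574018 -0.20168303  0.08      ]
stand c [ 0.55956097 -0.25724222  0.016     ] [np.float64(0.093), np.float64(0.213), np.float64(0.093), np.float64(0.21)]
lens [0.61509663 0.25022898 0.11      ] edge 0.11108718747954852 0.16388064486888865
xcam [0.97974095 0.20026901 0.        ] 11.552690451036709
lens from plate [0.61301743 0.24894481 0.012     ]
stand y ang 83.81591330171393 84.35073676214769 84.5710531903417
[275.51886779 225.65918473]
[309.87891004 244.12197235]
[474.5035733 318.1471174]
```

```bash
python3 -m inch '[[[0.8,0.8,0,0,0,0.8,-1],[0.8,0.8,0,0,0,0.8,-1],[0.8,0.8,0,0,0,0.8,-1],[0.8,0.8,0,0,0,0.8,-1],[0.8,0.8,0,0,0,0.8,-1],[0.8,0.8,0,0,0,0.8,-1],[0.8,0.8,0,0,0,0.8,-1],[0.8,0.8,0,0,0,0.8,-1]]]' 40
python3 -m inch '[[[0.32,0.293,0,0,0,0.293,-1],[0.32,0.293,0,0,0,0.293,-1],[0.32,0.293,0,0,0,0.293,-1],[0.32,0.293,0,0,0,0.293,-1],[0.32,0.293,0,0,0,0.293,-1]]]'
python3 - <<'E'
from h import *
import cv2
s=telemetry.observe();print(s['time_s'],s['eef_pos'],np.round(s['orientation'],3),np.round(s['q'],2),np.abs(s['qvel']).max())
c=optics.calibration('wrist');im=optics.snapshot('wrist')
cv2.imwrite('pics/w1.png',cv2.resize(im[:,:,::-1],(768,576),interpolation=cv2.INTER_CUBIC))
np.savez('w1.npz',**c)
print(w2pix('wrist',[.555,-.311,.059],c)*1.5,w2pix('wrist',[.555,-.311,.08],c)*1.5)
E
```

```text
time_s: 0.9
eef_pos: [0.461, -0.3941, 0.2312]
orientation: [[0.388, 0.922, 0.001], [0.922, -0.388, 0.002], [0.002, 0.0, -1.0]]
contact_force: [-0.1, -0.6, -0.5]
opening: 0.0855
grasp_force: 0.0
time_s: 1.4
eef_pos: [0.5526, -0.3112, 0.2308]
orientation: [[0.099, 0.995, -0.001], [0.995, -0.099, 0.0], [0.0, -0.001, -1.0]]
contact_force: [-0.1, -1.4, -0.6]
opening: 0.0855
grasp_force: 0.0
1.4 [ 0.55257091 -0.31118557  0.23076684] [[ 0.099  0.995 -0.001]
 [ 0.995 -0.099  0.   ]
 [ 0.    -0.001 -1.   ]] [ 0.65  0.38 -0.31  1.68  0.13  1.1   0.21] 0.02378941444365417
[391.21490815 261.64310773] [391.43345906 267.92024338]
```

View pics/w1.png

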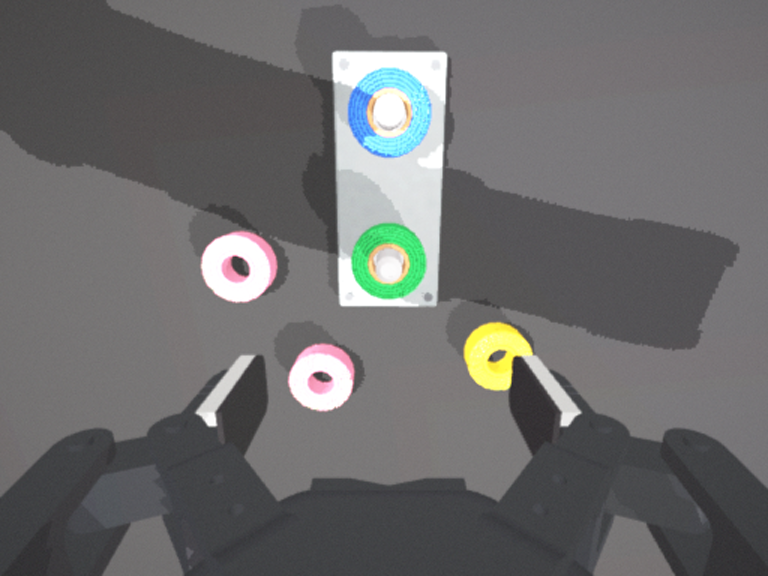

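The wrist view shows the green roll's top face centred at (389,261), against a prediction of (391,262). That agrees to about 1 mm, and the fingers will clear the neighbouring rolls, so I'll descend and grip.

```bash
python3 -m inch '[[[0.004,0,-0.15,0,0,0,-1],[0.004,0,-0.3,0,0,0,-1],[0.004,0,-0.45,0,0,0,-1],[0.004,0,-0.55,0,0,0,-1],[0.004,0,-0.62,0,0,0,-1],[0.004,0,-0.67,0,0,0,-1],[0.004,0,-0.7,0,0,0,-1],[0.004,0,-0.7,0,0,0,-1]]]' 40
python3 -m inch '[[[0,0,0,0,0,0,-0.2],[0,0,0,0,0,0,0],[0,0,0,0,0,0,0.2],[0,0,0,0,0,0,0.4],[0,0,0,0,0,0,0.7],[0,0,0,0,0,0,1],[0,0,0,0,0,0,1],[0,0,0,0,0,0,1]]]' 40
```

```text
time_s: 2.25
eef_pos: [0.5532, -0.3118, 0.0207]
orientation: [[0.1, 0.995, -0.001], [0.995, -0.1, 0.0], [0.0, -0.001, -1.0]]
contact_force: [-0.1, -0.7, -0.4]
opening: 0.0853
grasp_force: 0.0
time_s: 3.05
eef_pos: [0.5544, -0.3118, 0.0228]
orientation: [[0.099, 0.995, 0.001], [0.995, -0.099, -0.001], [-0.001, 0.002, -1.0]]
contact_force: [-2.2, 0.4, 7.1]
opening: 0.0591
grasp_force: 41.7
```

```bash
python3 -m inch '[[[0,0,0.02,0,0,0,1],[0,0,0.06,0,0,0,1],[0,0,0.11,0,0,0,1],[0,0,0.17,0,0,0,1],[0,0,0.23,0,0,0,1],[0,0,0.27,0,0,0,1],[0,0,0.3,0,0,0,1],[0,0,0.3,0,0,0,1]]]' 50
python3 - <<'E'
from h import *
import cv2
s=telemetry.observe();print(s['time_s'],s['eef_pos'],s['opening'],s['grasp_force'],s['contact_force'])
c=optics.calibration('wrist');im=optics.snapshot('wrist');t=optics.snapshot('scene')
o=np.zeros((384,812-12,3),np.uint8);o[:,:512]=im;o[:288,512:800]=cv2.resize(t[100:196,140:236],(288,288),interpolation=cv2.INTER_CUBIC)
cv2.imwrite('pics/w2.png',o[:,:,::-1]); np.savez('w2.npz',**c)
E
```

```text
time_s: 3.85
eef_pos: [0.5544, -0.3117, 0.1128]
orientation: [[0.099, 0.995, 0.002], [0.995, -0.099, -0.001], [-0.001, 0.002, -1.0]]
contact_force: [-0.1, 0.1, -1.6]
opening: 0.0586
grasp_force: 53.8
3.85 [ 0.55441686 -0.31166603  0.1128205 ] 0.05856135195915023 53.776133470237255 [-0.08316173  0.11726023 -1.59563074]
```

View pics/w2.png

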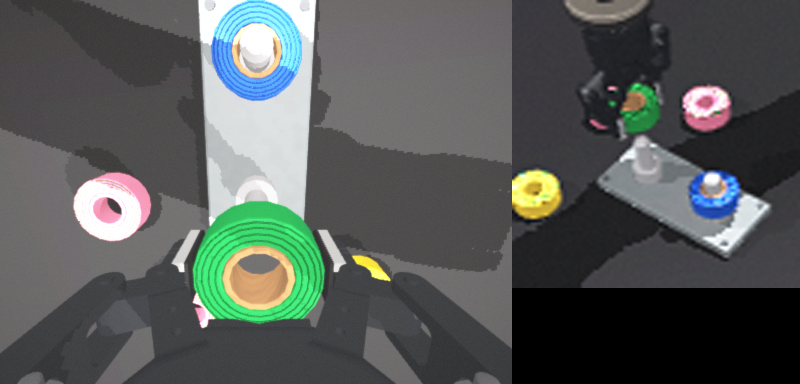

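The roll is off the spindle and in the grip. In the left panel its top face is at about (259,270). The bare pin is visible at (257,195), and the blue roll and stand have not moved. I'll check for tilt in the grip by overlaying a level roll.

Run:
```python
from h import *
import cv2
c={k:v for k,v in np.load('w2.npz',allow_pickle=True).items()}
im=cv2.imread('pics/w2.png')[180:340,170:350]
S=4; o=cv2.resize(im,None,fx=S,fy=S,interpolation=cv2.INTER_CUBIC)
C=np.array([.5544,-.3117,.1128+.0237])
t=np.linspace(0,2*np.pi,60)
for r,z,col in[(.03,.0125,(255,255,255)),(.013,.0125,(0,0,255)),(.013,-.0125,(255,0,255))]:
    p=np.array([w2pix('w',C+[r*np.cos(a),r*np.sin(a),z],c) for a in t])
    p=((p-[170,180]+.5)*S).astype(int); cv2.polylines(o,[p],True,col,1)
cv2.imwrite('pics/ov.png',o)
```

```text
(no output)
```

View pics/ov.png

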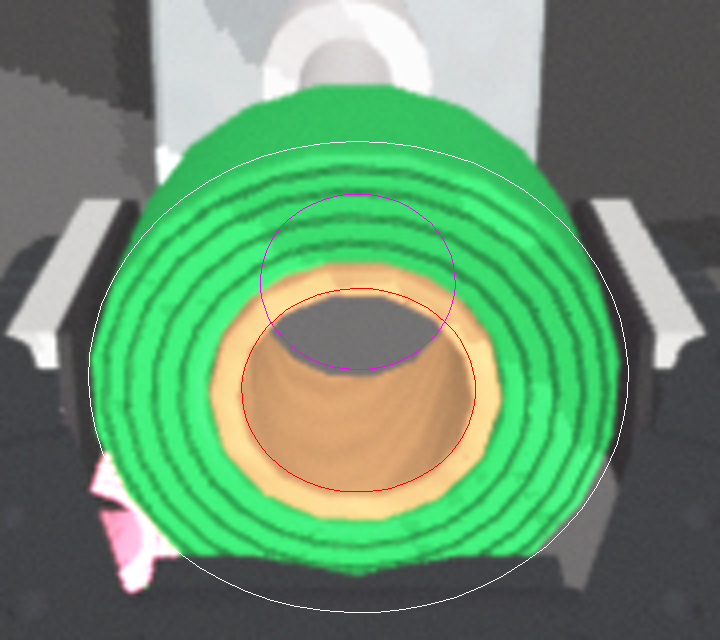

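```bash
cat > fit.py <<'E'
from h import *
from scipy.optimize import least_squares
from scipy.spatial.transform import Rotation as Rn
c={k:v for k,v in np.load('w2.npz').items()}
T=np.array([.5544,-.3117,.1128]);R=np.array([[.099,.995,.002],[.995,-.099,-.001],[-.001,.002,-1]])
t=np.linspace(0,2*np.pi,180)
def ring(p,r,z):
    N=Rn.from_rotvec([p[3],p[4],0]).as_matrix()
    return np.array([(w2pix('w',T+R@(p[:3]+N@[r*np.cos(a),r*np.sin(a),-z]),c)-[170,180]+.5)*4 for a in t])
def res(p):
    h=ring(p,.013,.0125);b=ring(p,.013,-.0125);o=ring(p,.03,.0125)
    return np.r_[h[:,0].min()-247,h[:,0].max()-473,h[:,1].min()-294,h[:,1].max()-492,b[:,1].max()-376,o[:,0].min()-92,o[:,0].max()-620,o[:,1].min()-150]
s=least_squares(res,[0,0,-.0237,0,0],x_scale=[.01,.01,.01,.1,.1],diff_step=1e-4)
print('offset mm',s.x[:3]*1e3,'tilt deg',np.degrees(s.x[3:]),'res',s.fun.round(1))
E
python3 fit.py
```

```text
offset mm [ -2.10839237  -0.59034145 -21.39035147] tilt deg [ 4.11808443 -0.48025154] res [-1.   0.5 -0.5  1.8 -1.   1.2 -0.8 -0.4]
```

```bash
cat > goal.py <<'E'
from h import *
from scipy.spatial.transform import Rotation as Rn
import sys
def goal(L=np.array([.614,.250,.11]),ang=11.5,off=np.array([-.002,0,-.022]),d=.12):
    a=np.radians(ang);xc=np.array([np.cos(a),np.sin(a),0]);up=np.array([0,0,1.]);lz=-.5*xc+np.sqrt(.75)*up
    y=np.sqrt(.75)*xc+.5*up;z=-lz;R=np.c_[np.cross(y,z),y,z];G=L+d*lz
    return G,G-R@off,R
def rel(T,R):
    s=telemetry.observe();R0=np.array(s['orientation'])
    return (T-s['eef_pos'])/.3,np.degrees(Rn.from_matrix(R@R0.T).as_rotvec())/60
if __name__=='__main__':
    G,T,R=goal();print(G,T);print(R.round(3));print(rel(T,R))
E
python3 goal.py
```

```text
[0.55520452 0.23803792 0.21392305] [0.56558495 0.24219082 0.19487049]
[[-0.199  0.849  0.49 ]
 [ 0.98   0.173  0.1  ]
 [ 0.     0.5   -0.866]]
(array([0.03983257, 1.84505296, 0.27936744]), array([ 0.0253532 , -0.50152702,  0.28008056]))
```

```bash
python3 -m inch '[[[0,0,0.1,0,0,0,1],[0,0,0.2,0,0,0,1],[0,0,0.3,0,0,0,1],[0,0,0.4,0,0,0,1],[0,0,0.5,0,0,0,1],[0,0,0.6,0,0,0,1],[0,0,0.65,0,0,0,1],[0,0,0.65,0,0,0,1]]]' 50
python3 -m inch '[[[0,0.1,0,0.003,-0.06,0.03,1],[0,0.2,0,0.006,-0.12,0.07,1],[0,0.3,0,0.009,-0.18,0.1,1],[0,0.4,0,0.012,-0.24,0.13,1],[0,0.5,0,0.015,-0.3,0.17,1],[0,0.6,0,0.018,-0.36,0.2,1],[0,0.7,0,0.022,-0.43,0.24,1],[0,0.8,0,0.025,-0.5,0.28,1]]]'
python3 -m inch '[[[0,0.1,0,0,0,0,1],[0,0.2,0,0,0,0,1],[0,0.3,0,0,0,0,1],[0,0.4,0,0,0,0,1],[0,0.5,0,0,0,0,1],[0,0.6,0,0,0,0,1],[0,0.65,0,0,0,0,1],[0,0.65,0,0,0,0,1]]]'
python3 goal.py
python3 - <<'E'
from h import *
import cv2
s=telemetry.observe();print(s['time_s'],s['q'].round(2) if hasattr(s['q'],'round') else s['q'])
c=optics.calibration('wrist');im=optics.snapshot('wrist')
cv2.imwrite('pics/w3.png',cv2.resize(im[:,:,::-1],(768,576),interpolation=cv2.INTER_CUBIC)); np.savez('w3.npz',**c)
print(w2pix('w',[.614,.25,.11],c)*1.5)
E
```

```text
time_s: 4.75
eef_pos: [0.5545, -0.3116, 0.3074]
orientation: [[0.099, 0.995, 0.002], [0.995, -0.099, -0.001], [-0.001, 0.002, -1.0]]
contact_force: [0.7, -0.6, -0.9]
opening: 0.0587
grasp_force: 54.2
time_s: 5.55
eef_pos: [0.5529, -0.0704, 0.3044]
orientation: [[-0.2, 0.849, 0.489], [0.98, 0.173, 0.1], [-0.0, 0.499, -0.866]]
contact_force: [1.3, 0.8, -0.5]
opening: 0.0592
grasp_force: 54.3
time_s: 6.35
eef_pos: [0.5529, 0.1257, 0.3047]
orientation: [[-0.202, 0.85, 0.487], [0.979, 0.175, 0.101], [0.001, 0.497, -0.868]]
contact_force: [-0.3, -0.8, -0.1]
opening: 0.0589
grasp_force: 54.3
[0.55520452 0.23803792 0.21392305] [0.56558495 0.24219082 0.19487049]
[[-0.199  0.849  0.49 ]
 [ 0.98   0.173  0.1  ]
 [ 0.     0.5   -0.866]]
(array([ 0.04223629,  0.38824814, -0.3659623 ]), array([-0.000143  , -0.00312969, -0.00297754]))
6.35 [ 0.49 -0.04 -0.84  2.1   0.08  0.55 -0.21]
[358.78548883 117.99833669]
```

View pics/w3.png

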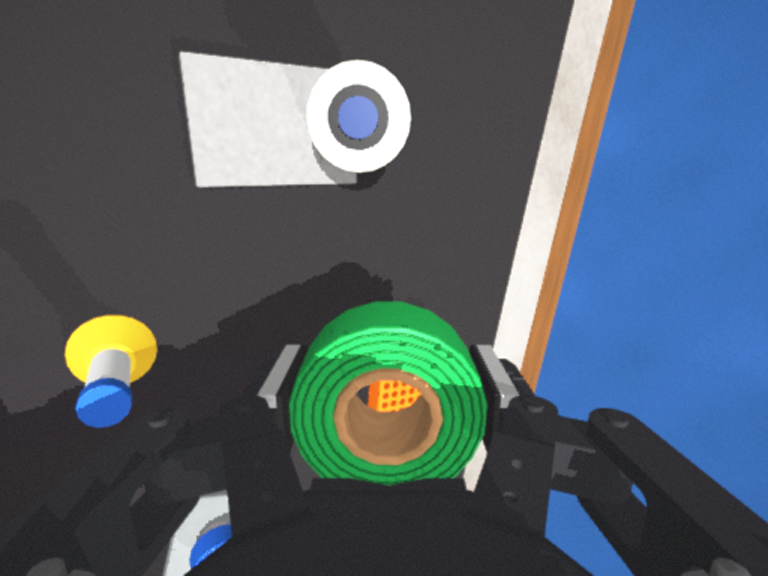

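The wrist view shows the lens glass at (358,117) against a prediction of (359,118), with the roll held well. Now a quick check of the plate's yaw from its corners at (181,53) and (197,187).

Run:
```python
from h import *
c={k:v for k,v in np.load('w3.npz').items()}
f=lambda u,v,z:pix2w('w',u/1.5,v/1.5,z,c)
a,b,d=f(181,53,.012),f(197,187,.012),f(355,184,.012)
e=a-b;g=d-b
print(np.linalg.norm(e),np.degrees(np.arctan2(-e[0],e[1])),np.degrees(np.arctan2(g[1],g[0])),f(358,117,.11))
```

```text
0.1081499502739707 11.311467252849598 11.557740240791656 [0.61318992 0.25055379 0.11      ]
```

```bash
python3 -m inch '[[[0.01,0.08,0,0,0,0,1],[0.02,0.18,0,0,0,0,1],[0.03,0.28,0,0,0,0,1],[0.04,0.36,-0.02,0,0,0,1],[0.04,0.388,-0.08,0,0,0,1],[0.04,0.388,-0.14,0,0,0,1],[0.04,0.388,-0.2,0,0,0,1],[0.04,0.388,-0.25,0,0,0,1]]]'; python3 goal.py
```

```text
time_s: 7.2
eef_pos: [0.5653, 0.2384, 0.2287]
orientation: [[-0.198, 0.851, 0.486], [0.98, 0.173, 0.098], [-0.001, 0.496, -0.868]]
contact_force: [0.2, -0.1, -1.2]
opening: 0.0589
grasp_force: 54.3
[0.55520452 0.23803792 0.21392305] [0.56558495 0.24219082 0.19487049]
[[-0.199  0.849  0.49 ]
 [ 0.98   0.173  0.1  ]
 [ 0.     0.5   -0.866]]
(array([ 0.00097305,  0.01268919, -0.11267733]), array([ 0.00139946, -0.00416737,  0.00092797]))
```

```bash
python3 -m inch '[[[0,0.008,-0.03,0,-0.004,0,1],[0,0.008,-0.07,0,-0.004,0,1],[0,0.008,-0.1,0,-0.004,0,1],[0,0.008,-0.113,0,-0.004,0,1],[0,0.008,-0.113,0,-0.004,0,1],[0,0.008,-0.113,0,-0.004,0,1],[0,0.008,-0.113,0,-0.004,0,1],[0,0.008,-0.113,0,-0.004,0,1]]]'; python3 goal.py
python3 - <<'E'
from h import *
import cv2
im=optics.snapshot('scene');w=optics.snapshot('wrist')
o=np.zeros((384,800,3),np.uint8);o[:,:400]=cv2.resize(im[90:282,130:380],(400,307))[:384] if 0 else cv2.resize(im[100:292,190:390],(400,384),interpolation=cv2.INTER_CUBIC)
o[:300,400:]=cv2.resize(w,(400,300))
cv2.imwrite('pics/fin.png',o[:,:,::-1])
E
```

```text
time_s: 8.0
eef_pos: [0.566, 0.2424, 0.1978]
orientation: [[-0.199, 0.847, 0.493], [0.98, 0.173, 0.099], [-0.001, 0.503, -0.864]]
contact_force: [-0.5, 0.2, -0.9]
opening: 0.0591
grasp_force: 54.3
[0.55520452 0.23803792 0.21392305] [0.56558495 0.24219082 0.19487049]
[[-0.199  0.849  0.49 ]
 [ 0.98   0.173  0.1  ]
 [ 0.     0.5   -0.866]]
(array([-0.00142795, -0.00053395, -0.00974703]), array([0.00050886, 0.00332246, 0.00029278]))
```

View pics/fin.png

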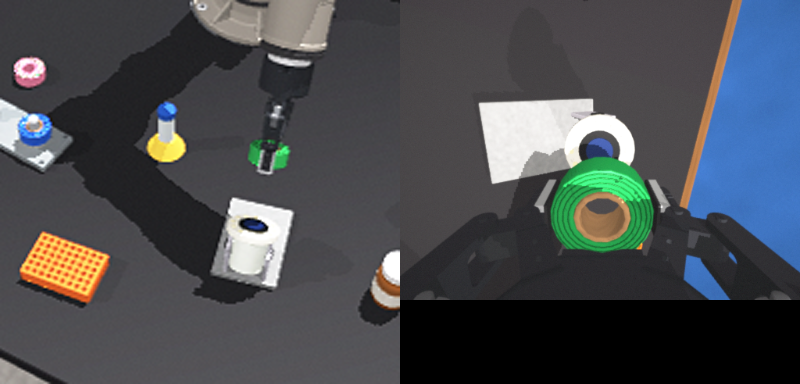

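The roll sits above the lens facing it: scene panel roll at (267,155), lens at (252,235). It needs a final 3 mm trim, then time to settle before hand-in.

```bash
python3 -m inch '[[[-0.001,0,-0.008,0,0.003,0,1],[-0.001,0,-0.008,0,0.003,0,1],[-0.001,0,-0.008,0,0.003,0,1],[-0.001,0,-0.008,0,0.003,0,1],[-0.001,0,-0.008,0,0.003,0,1],[-0.001,0,-0.008,0,0.003,0,1],[-0.001,0,-0.008,0,0.003,0,1],[-0.001,0,-0.008,0,0.003,0,1]]]'; python3 goal.py | tail -1
python3 - <<'E'
from plant import telemetry,workorder
import numpy as np
print(np.abs(telemetry.observe()['qvel']).max()); print(workorder.sign_off())
E
```

```text
time_s: 8.9
eef_pos: [0.5656, 0.2424, 0.195]
orientation: [[-0.199, 0.849, 0.49], [0.98, 0.173, 0.099], [-0.001, 0.5, -0.866]]
contact_force: [0.9, -0.7, -0.0]
opening: 0.0586
grasp_force: 54.3
(array([ 8.65140189e-05, -8.54655547e-04, -4.63053970e-04]), array([ 0.00055107, -0.00017912,  0.00014194]))
0.0020753619526604015
the job is handed in; nothing more can be done
None
```

The job is handed in: the green roll is off its spindle and held still on the lens axis, about 12 cm out and square to the lens, with the blue roll still on its spindle and nothing else touched that I could see, at about 9 s of the 38 s allowed.

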